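Cock the desk stamper, load the memo pad and trip it

TASK

Stamp the memo pad with the spring-driven desk stamper: press the tail of the sprung arm down until its sear clicks in and it stays cocked by itself, slide the memo pad along the tray under the raised head until it is fully home against the end stop, then press the trigger paddle so that the head drops onto the pad. Feel your way and work gently, never leaning on the stamper or the pad with more than about 2 kg, and leave the glue stick and the tape roll standing where they are.

Things in the scene. Friction and masses are not known exactly. Their poses are not given: they have to be found in the camera images.
- stamper: Grey desk stamper, fixed to the desk. Origin: on the desk under its pivot; x runs from the thumb pad (-x, nearest the robot) to the head (+x), y left, z up. Foot plate x -110..40, y -75..75 mm, 8 mm thick. A steel arm tips about a pivot at x 0, z 50 mm between two cheeks (y +-37, top z 65 mm): tail towards the robot, head at x 75, y 0. The feed tray runs along y under the head.
- rocker (a joint): Angle of the sprung arm, rad. 0: tail up, head down on the empty tray (start). Grows as the tail is pressed down and the head rises. The spring's push at the thumb pad grows from 4 N at 0 to 6 N at 0.45, plus some sideways drag. Let go after the sear has caught, it stays cocked somewhere between 0.31 and 0.61. Released onto the pad it rests at about 0.13, with no pad at 0.
- thumb_pad (a point): Middle of the top face of the black thumb pad (26 x 26 mm) at the end of the arm's tail, 85 mm from the pivot; about z 76 mm at the start. Press it straight down: it goes down 27 to 50 mm until the sear catches. The face leans 0.2 rad from level at the start, about as much the other way when cocked.
- sear (a point): Where the sear, a sprung steel hook, snaps over a cross pin on the arm's adjusting stem. The stem's setting differs from run to run and cannot be read, only felt. Up to 4 N more is felt just before the catch. 1 to 2 mm of thumb-pad travel past it the stem meets a hard rubber buffer: the force climbs by some 10 N per mm. Stop at 14 to 16 N (total, sideways drag included): that is past the catch.
- head (a point): Middle of the rubber face (24 x 24 mm) under the stamping head, a 26 x 26 mm block on a post at the end of the arm. While it is down it blocks the pad's way; cocked, it stands 15 mm or more above the pad.
- paddle (a point): Middle of the top face of the ribbed steel trigger paddle (26 x 26 mm) at rest, to the right of the tail, at x -97, y -58, z 35 mm in the stamper's frame. The point does not move with the paddle. Press the paddle straight down, at most 16 mm: it springs back. It trips a cocked arm 2 to 15 mm down, with a push of 1 to 5 N.
- tray_mouth (a point): Middle of the tray floor at its open +y end (x 75, y 167, z 10 mm in the stamper's frame). The tray is a straight channel along the stamper's y from here to the end stop, with fences 85 mm apart that stand 9 mm above its floor.
- end_stop (a point): Foot of the end stop's face towards the pad, at the middle of the tray floor (x 75, y -30, z 10 mm in the stamper's frame). The pad's leading end must come against this face.
- memo_pad: White spiral memo pad lying in the tray, 103 mm along its own x, 74 mm along y, 11 mm thick, 0.1 to 0.2 kg. Origin: underside, mid length. Its +x points along the stamper's +y; its -x end leads. It starts 60 to 90 mm short of the end stop, outside the head. Home, its origin is 51.5 mm from the stop's face. Push it low at the middle of its trailing (+x) edge.
- glue_stick: Loose glue stick standing upright to the left of the tail, 27 mm across, 89 mm high; origin under its base. To be left alone.
- tape_roll: Loose roll of tape lying on the desk at the right of the stamper, 92 mm across, 48 mm high; origin in the middle of its underside. To be left alone.
Mind the look-alikes: they are no part of the job. Of the things that look like the memo_pad, the smallest one is meant.

How it is judged:
On the way, in this order (a step that is already met when the one before it is completed fails the run):
1. the arm is held cocked by its sear, with nothing touching the stamper (value of joint rocker above 0.28 rad and contact force between each of the arm, the fingers and stamper below 0.2 N), for 0.2 s.
2. the memo pad is home against the end stop (within 4 mm) under the cocked head (value of joint rocker above 0.28 rad and y of memo_pad in the frame of stamper below 0.0255 m), for 0.2 s.
3. the trigger paddle is pressed and the head drops onto the pad (contact force between the fingers and stamper above 0.3 N and distance between the grasp point and paddle below 0.08 m and value of joint rocker below 0.25 rad and y of memo_pad in the frame of stamper below 0.0275 m).
At the end, for the whole second after the job is handed in: The memo pad lies flat and at rest in the tray, its leading end within 6 mm of the end stop, and the head rests on it (arm angle 0.09 to 0.18 rad) (value of joint rocker between 0.09 and 0.18 rad and y of memo_pad in the frame of stamper between 0.0175 and 0.0275 m and angle between memo_pad's own z axis and vertical below 0.06 rad and linear speed of memo_pad below 0.02 m/s); the robot touches nothing.
It fails at once if the robot presses on the stamper with more than 20 N (contact force between any of the fingers, the arm and stamper above 20 N).
It fails at once if the robot presses on the memo pad with more than 20 N (contact force between any of the fingers, the arm and memo_pad above 20 N).
It fails at once if the glue stick is shifted by more than 20 mm or tipped (distance of glue_stick from where it was at the start of the episode above 0.02 m or angle between glue_stick's own z axis and vertical above 0.3 rad).
It fails at once if the tape roll is shifted by more than 20 mm (distance of tape_roll from where it was at the start of the episode above 0.02 m).
It also fails if it takes over 61 s, if anything falls off the work surface, if the arm or the gripper's body presses on something with over 40 N, if the wrist force passes 120 N, or if a joint passes its speed limit or range.

ROBOT

A 6-joint arm with a two-finger parallel gripper is mounted at the origin on a cart in front of the work surface, level with it; the furniture and walls round the work are solid. World frame = base frame: x ahead of the robot, y to its left, z up, the work surface at z = 0. Lengths are in m, angles in rad, forces in N, time in s.
With the tool pointing down it reaches from about 0.4 to 0.825 m from the base axis. Payload 7 kg.
Tool frame: the origin (TCP) lies between the finger pads; the fingertips stand 22 mm ahead of it and the grasp point (between the pads) lies 3 mm ahead of it (arm.tip_reach is the distance from the TCP to the fingertips, in m); z points along the fingers, y is the line along which they close (so a half turn about z gives the same grasp; the last joint's range is limited). The gripper opens to 88 mm and grips with 3 to 60 N. Pads are 19 mm wide; open, the fingers measure 130 mm over their backs; the gripper's body (78 mm by 193 mm) begins 47 mm behind the grasp point.
Start: joints at [1.415, 0.359, 0.012, 0, -1.224, -0.288], TCP at [0.29, 0.61, 0.249] pointing down, gripper open.
Joint ranges: [-3.07, 3.07], [-1.43, 2.12], [-1.02, 1.25], [-3.03, 1.67], [-3.05, -0], [-3.03, 3.03]. Speed limits (rad/s): [2.39, 2.39, 3.01, 3.14, 3.14, 3.14].

INTERFACE

Orientations are given as [roll, pitch, yaw] about the fixed x, y, z axes, in that order (R = Rz(yaw) Ry(pitch) Rx(roll)).
In Python, from station import arm, viewer gives the robot as it stands. The module is installed in compiled form; this text tells all that it offers.
- The arm moves only by the tool apply_moves, never from a script. Its argument "commands" is a list that holds one entry, the list of rows, each a list of 5 numbers: the closure, from -1 (fully open) to 1 (shut), then the shift along the world's x, y, z as a fraction of full scale, then the turn about the world's z as a fraction of full scale. In form: [[[fingers, tx, ty, tz, yaw], ...]]. A call has 1 to 12 rows; each row shifts and turns the commanded pose from where the row before left it; what a row does not reach is not made up. Full scale, the value 1, is 20 cm for a shift and pi rad for a turn. A row lasts 1/10 s, in which the tool goes at most 50 mm and 8.59 degrees, less where a joint would pass 70% of its speed; a pose out of reach is approached as far as the arm can. A call with a number of a shift or a turn outside -1 to 1 is refused whole. A call with a gripper value outside its range is refused whole. The fingers move at their own pace and stop on an object; "force" is the grip in N (left out, the last holds). Time passes only in rows, so rows that do not move let the fingers close. It gives the time, the measured TCP pose, the force, the opening and the grip force at its end, in the units of the state.
- arm.get_state(): the state, without advancing time (a new reading comes with each control period).
- viewer.grab_frame(name): name is "side" or "top"; returns a dict with "image" (384x512x3 uint8, blue, green, red), "mtx" (3x3 intrinsics, pixels), "rvec" (rotation vector, rad) and "tvec" (3), from world to camera coordinates, as OpenCV has them. Camera axes: x right, y down, z forward; pixel columns grow to the right and rows downward; lengths in m; the calibration is good to about 2 mm. A picture is of the moment at which its call begins. There is no depth.
- arm.job_done(): hands the job in; it is judged then, once.
The state is a dict: "t": time; "q": joint angles; "qd": joint speeds; "joint_efforts": joint torques, N m; "eef_pos": TCP position; "ee_rot": TCP orientation; "force": force on the tool from outside, world axes, zero at the start; "moment": the same for the moment, N m; "width": finger opening in m; "gripper_force": force on a finger pad.
Only numpy, scipy, OpenCV 4.12 (cv2) and the standard library are available. Lean on these libraries where they do the work, as an engineer would, in place of code of your own. Each camera call takes 0.05 s, during which the arm holds its last target. There are 200 camera calls.

## Working session

There is one attempt and no reset: what is moved stays moved. The work goes in short steps, Python scripts to look and compute and a tool call to move; the robot and the scene stay as the last step left them, time stands still between calls to the robot, and variables do not carry over. Pictures are saved under pics/ and viewed, at most 10 in all, crops included, and the job is handed in when it is done.

Besides the shell and the picture viewer there is one more tool, called after "Call:" as a command line: name --argument value ..., lists and objects as JSON in quotes. apply_moves: Moves the arm, as the interface text tells. Shift numbers are shares of 20 cm and turn numbers shares of pi rad, none past 1 either way. Its arguments: {"type":"object","properties":{"commands":{"type":"array","items":{"type":"array","items":{"type":"array","items":{"type":"number"}}}},"force":{"type":"number"}},"required":["commands"]}

```bash
mkdir -p pics; cat > h.py <<'E'
import numpy as np, cv2
from station import arm, viewer
def ray(f,u,v,z):
    R=cv2.Rodrigues(np.array(f["rvec"],float))[0];t=np.array(f["tvec"],float).ravel()
    p=cv2.undistortPoints(np.array([[[u,v]]],float),np.array(f["mtx"],float),None).ravel()
    d=R.T@np.array([p[0],p[1],1]);c=-R.T@t
    return c+d*(z-c[2])/d[2]
def proj(f,P):
    return cv2.projectPoints(np.array(P,float).reshape(-1,3),np.array(f["rvec"],float),np.array(f["tvec"],float),np.array(f["mtx"],float),None)[0].reshape(-1,2)
E
python3 - <<'E'
from h import *
import pickle
for n in("top","side"):
    f=viewer.grab_frame(n); cv2.imwrite(f"pics/{n}0.png",cv2.resize(f["image"],(800,600),interpolation=cv2.INTER_CUBIC)); pickle.dump(f,open(n+"0.pkl","wb"))
    R=cv2.Rodrigues(np.array(f["rvec"],float))[0];print(n,-R.T@np.ravel(f["tvec"]))
s=arm.get_state();print(s["eef_pos"],s["ee_rot"],s["force"],arm.tip_reach,s["t"])
E
```

```text
top [0.40894589 0.18767537 0.96114919]
side [ 0.31248084 -0.64043106  0.51643523]
[0.28967738 0.60925292 0.24771387] [ 3.14013149e+00 -1.45453147e-04 -4.43889194e-01] [ 0.16061143 -0.06411348  0.70080991] 0.022 0.1
```

View pics/top0.png

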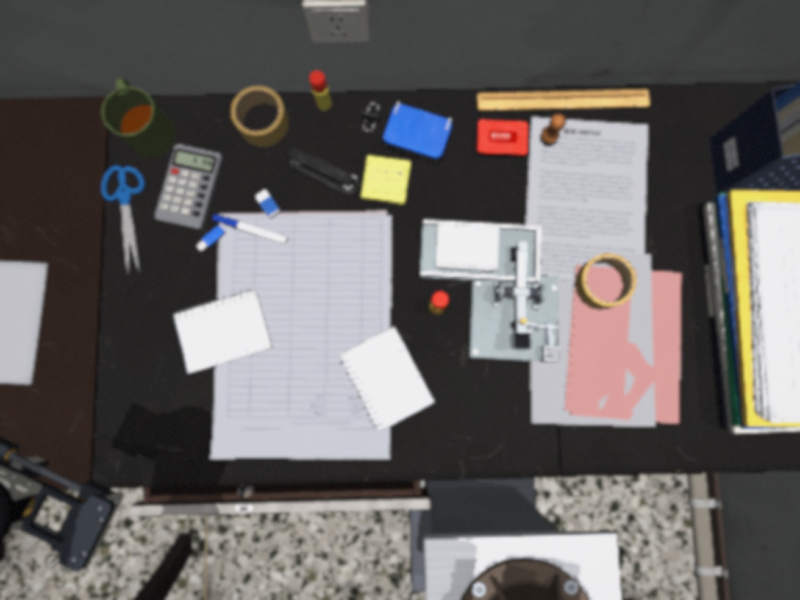

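View pics/side0.png

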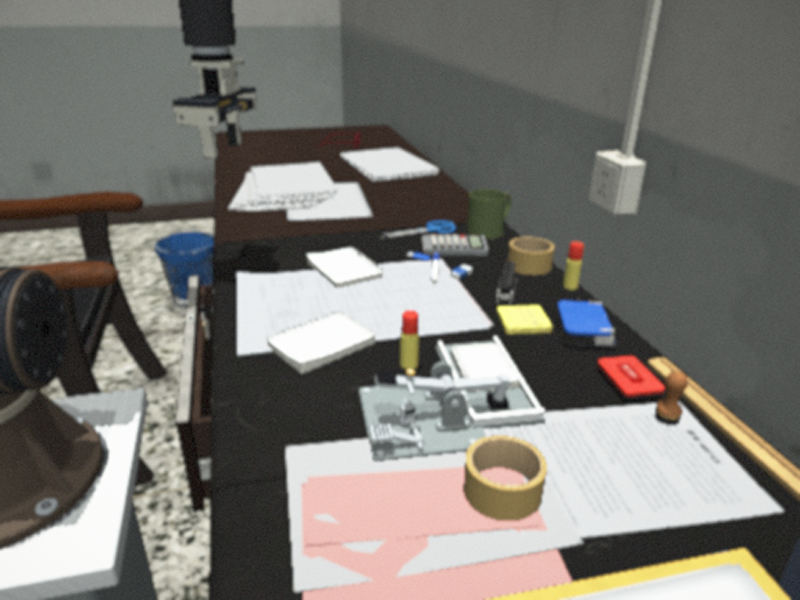

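The top view shows three white pads: (222,330), (388,378) and (468,245). The one at (468,245) is the smallest and lies in the tray, so it should be the memo pad. The stamper is at (520,290), the thumb pad at (521,340), the paddle at (551,353), the glue stick at (439,300) and the tape roll at (607,280). I'll confirm the pad in an enlarged crop.

```bash
python3 - <<'E'
from h import *
import pickle
f=pickle.load(open("top0.pkl","rb"));im=f["image"]
c=im[130:240,255:405];cv2.imwrite("pics/crop.png",cv2.resize(c,None,fx=5.3,fy=5.3,interpolation=cv2.INTER_CUBIC))
E
```

```text
(no output)
```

View pics/crop.png

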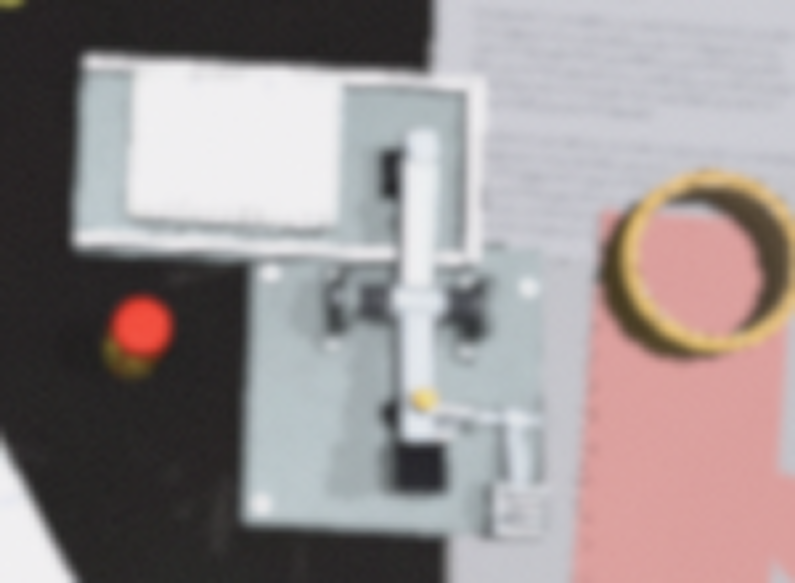

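The crop confirms that the pad in the tray at crop (235,145) is the memo pad, with its spiral along the near edge and the head to its right. The thumb pad is at crop (418,467) and the paddle at (519,510).

```bash
cat >> h.py <<'E'
import json,os
def S(p,pose=None):
    x,y,a=pose if pose is not None else json.load(open("pose.json"))
    p=np.atleast_2d(p);c,s=np.cos(a),np.sin(a)
    return np.c_[x+c*p[:,0]-s*p[:,1],y+s*p[:,0]+c*p[:,1],p[:,2]]
def D(u,v,f,z): return ray(f,255+u/5.3,130+v/5.3,z)
E
python3 - <<'E'
from h import *
import pickle
from scipy.optimize import least_squares
f=pickle.load(open("top0.pkl","rb"))
L=[((241,525),(-.110,.075,.008)),((545,537),(-.110,-.075,.008)),((418,467),(-.0833,0,.0755)),((519,510),(-.097,-.058,.035)),((78,152),(.075,.167,.017)),((468,168),(.075,-.030,.014))]
W=np.array([D(*p,f,m[2]) for p,m in L]);M=np.array([m for _,m in L])
r=least_squares(lambda q:(S(M,q)-W)[:,:2].ravel(),[.5,.05,0])
print(r.x,(r.fun.reshape(-1,2)*1000).round(1)); json.dump(list(r.x),open("pose.json","w"))
for n,p in dict(thumb=(-.083,0,.076),paddle=(-.097,-.058,.035),mouth=(.075,.167,.01),head=(.075,0,.02),stop=(.075,-.03,.01)).items(): print(n,S(p).round(4))
P=np.array([D(*p,f,.021) for p in((134,70),(340,85),(336,228),(126,215))]);print("pad",P.round(4),P.mean(0))
x,y,a=r.x;d=P.mean(0)[:2]-[x,y];print("in stamper",[np.cos(a)*d[0]+np.sin(a)*d[1],-np.sin(a)*d[0]+np.cos(a)*d[1]])
print("glue",D(143,327,f,.089),"tape",D(710,262,f,.048))
E
```

```text
[ 0.54981403 -0.01091596 -0.07762803] [[ 1.1 -0.9]
 [-0.9  1.9]
 [-0.6 -1.8]
 [ 0.7 -1.7]
 [ 1.3 -0.3]
 [-1.6  2.8]]
thumb [[ 0.4671 -0.0045  0.076 ]]
paddle [[ 0.4486 -0.0612  0.035 ]]
mouth [[0.6375 0.1498 0.01  ]]
head [[ 0.6246 -0.0167  0.02  ]]
stop [[ 0.6223 -0.0466  0.01  ]]
pad [[0.6775 0.1203 0.021 ]
 [0.6671 0.0153 0.021 ]
 [0.5929 0.0208 0.021 ]
 [0.6021 0.1268 0.021 ]] [0.63488424 0.07083023 0.021     ]
in stamper [np.float64(0.078474589446175), np.float64(0.08809720906407195)]
glue [0.53480187 0.12498201 0.089     ] tape [ 0.56623275 -0.15685511  0.048     ]
```

Call:
apply_moves --commands '[[[1,0.055,-0.19,0,0.03],[1,0.055,-0.19,0,0.03],[1,0.055,-0.19,0,0.03],[1,0.055,-0.19,0,0.0265],[1,0.055,-0.19,0,0],[1,0.055,-0.19,0,0],[1,0.055,-0.19,0,0],[1,0.055,-0.19,0,0],[1,0.055,-0.19,0,0],[1,0.055,-0.19,0,0],[1,0.055,-0.19,0,0],[1,0.055,-0.19,0,0]]]' --force 20

```text
t: 1.3
eef_pos: [0.4217, 0.1519, 0.2485]
ee_rot: [-3.142, 0.0, -0.077]
force: [0.6, 0.8, -0.6]
width: 0.0013
gripper_force: 0.0
```

Call:
apply_moves --commands '[[[1,0.055,-0.19,0,0],[1,0.055,-0.19,0,0],[1,0.055,-0.19,0,0],[1,0.055,-0.19,0,0],[1,0,0,0,0],[1,0,0,0,0]]]'

```text
t: 1.9
eef_pos: [0.4656, 0.0006, 0.2482]
ee_rot: [3.141, 0.001, -0.081]
force: [0.1, -0.4, 0.7]
width: 0.0003
gripper_force: 0.0
```

Call:
apply_moves --commands '[[[1,0.005,-0.025,-0.15,0],[1,0,0,-0.15,0],[1,0,0,-0.15,0],[1,0,0,-0.1,0],[1,0,0,-0.1,0],[1,0,0,0,0],[1,0,0,0,0]]]'

```text
t: 2.6
eef_pos: [0.4668, -0.0026, 0.1189]
ee_rot: [3.141, 0.001, -0.076]
force: [0.7, 0.6, 0.5]
width: 0.0007
gripper_force: 0.0
```

```bash
python3 - <<'E'
from h import *
f=viewer.grab_frame("side");im=f["image"]
c=im[200:310,190:360];cv2.imwrite("pics/s1.png",cv2.resize(c,None,fx=4.6,fy=4.6,interpolation=cv2.INTER_CUBIC))
s=arm.get_state();print(s["eef_pos"],s["force"])
for p in (S((-.083,0,.076)),S((-.097,-.058,.035)),np.array(s["eef_pos"])-[0,0,.022]): q=proj(f,p)[0];print(q,(q-[190,200])*4.6)
E
```

```text
[ 0.4673238  -0.00262008  0.11943053] [-0.53618119  0.30430025 -0.1309803 ]
[246.96143386 239.85981947] [262.02259574 183.35516956]
[244.45859027 275.36694925] [250.50951523 346.68796653]
[246.89987026 230.24251228] [261.73940321 139.1155565 ]
```

View pics/s1.png

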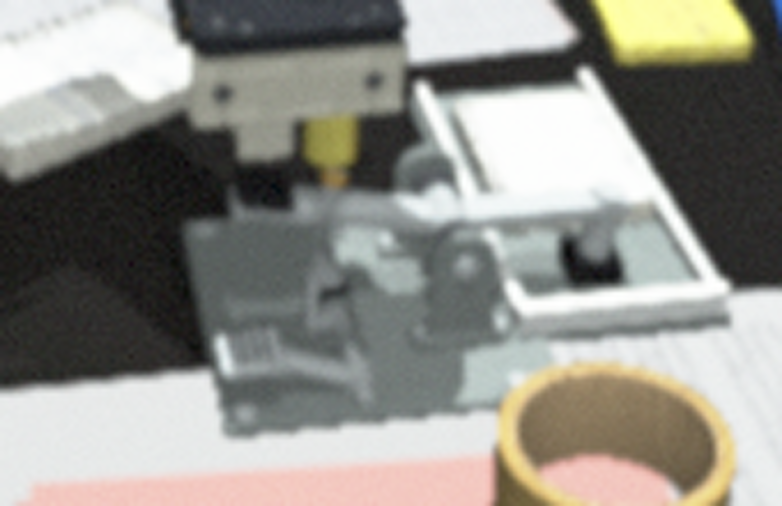

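The closed fingertips are centred above the thumb pad at crop (262,140)/(262,183), and the projected paddle point lands on the paddle at (250,346). I'll start pressing down.

Call:
apply_moves --commands '[[[1,0,-0.01,-0.05,0],[1,0,0,-0.03,0],[1,0,0,-0.02,0],[1,0,0,-0.01,0],[1,0,0,-0.01,0],[1,0,0,-0.01,0],[1,0,0,0,0],[1,0,0,0,0]]]'

```text
t: 3.45
eef_pos: [0.4667, -0.0055, 0.0926]
ee_rot: [3.141, 0.0, -0.078]
force: [-2.2, -0.1, 4.8]
width: 0.0006
gripper_force: 2.2
```

Call:
apply_moves --commands '[[[1,0,0,-0.015,0],[1,0,0,-0.015,0],[1,0,0,-0.015,0],[1,0,0,-0.015,0],[1,0,0,0,0],[1,0,0,0,0]]]'

```text
t: 4.05
eef_pos: [0.4664, -0.0055, 0.0805]
ee_rot: [3.141, 0.001, -0.078]
force: [-4.6, 0.6, 6.5]
width: 0.0005
gripper_force: 3.0
```

Call:
apply_moves --commands '[[[1,0,0,-0.01,0],[1,0,0,-0.01,0],[1,0,0,-0.01,0],[1,0,0,0,0],[1,0,0,0,0]]]'

```text
t: 4.55
eef_pos: [0.4663, -0.0055, 0.0745]
ee_rot: [3.141, 0.001, -0.078]
force: [-4.7, 0.6, 6.5]
width: 0.0005
gripper_force: 3.4
```

Call:
apply_moves --commands '[[[1,0,0,-0.005,0],[1,0,0,0,0],[1,0,0,0,0]]]'

```text
t: 4.85
eef_pos: [0.4663, -0.0055, 0.0736]
ee_rot: [3.141, 0.001, -0.078]
force: [-4.6, 0.4, 6.9]
width: 0.0006
gripper_force: 3.4
```

Call:
apply_moves --commands '[[[1,0,0,-0.005,0],[1,0,0,-0.005,0],[1,0,0,0,0],[1,0,0,0,0]]]'

```text
t: 5.25
eef_pos: [0.4662, -0.0055, 0.0716]
ee_rot: [3.141, 0.001, -0.078]
force: [-4.7, 0.5, 5.9]
width: 0.0003
gripper_force: 3.5
```

Call:
apply_moves --commands '[[[1,0,0,-0.005,0],[1,0,0,0,0],[1,0,0,0,0]]]'

```text
t: 5.55
eef_pos: [0.4663, -0.0055, 0.0706]
ee_rot: [3.141, 0.001, -0.078]
force: [-4.9, 0.8, 7.0]
width: 0.0002
gripper_force: 3.5
```

Call:
apply_moves --commands '[[[1,0,0,-0.005,0],[1,0,0,0,0],[1,0,0,0,0]]]'

```text
t: 5.85
eef_pos: [0.4663, -0.0055, 0.0696]
ee_rot: [3.141, 0.001, -0.078]
force: [-4.8, 0.9, 6.8]
width: 0.0007
gripper_force: 3.6
```

Call:
apply_moves --commands '[[[1,0,0,-0.005,0],[1,0,0,0,0],[1,0,0,0,0]]]'

```text
t: 6.15
eef_pos: [0.4663, -0.0055, 0.0686]
ee_rot: [3.141, 0.001, -0.078]
force: [-3.2, 0.1, 6.7]
width: 0.0006
gripper_force: 3.6
```

Call:
apply_moves --commands '[[[1,0,0,-0.005,0],[1,0,0,0,0],[1,0,0,0,0]]]'

```text
t: 6.45
eef_pos: [0.4664, -0.0055, 0.0676]
ee_rot: [3.141, 0.001, -0.078]
force: [-4.7, 1.3, 6.2]
width: 0.0006
gripper_force: 3.6
```

Call:
apply_moves --commands '[[[1,0,0,-0.005,0],[1,0,0,0,0],[1,0,0,0,0]]]'

```text
t: 6.75
eef_pos: [0.4664, -0.0055, 0.0667]
ee_rot: [3.141, 0.001, -0.078]
force: [-4.2, 0.7, 6.8]
width: 0.0008
gripper_force: 3.7
```

Call:
apply_moves --commands '[[[1,0,0,-0.005,0],[1,0,0,0,0],[1,0,0,0,0]]]'

```text
t: 7.05
eef_pos: [0.4665, -0.0055, 0.0657]
ee_rot: [3.141, 0.001, -0.078]
force: [-4.7, -0.3, 7.2]
width: 0.0004
gripper_force: 3.7
```

Call:
apply_moves --commands '[[[1,0,0,-0.005,0],[1,0,0,0,0],[1,0,0,0,0]]]'

```text
t: 7.35
eef_pos: [0.4666, -0.0055, 0.0647]
ee_rot: [3.141, 0.0, -0.078]
force: [-4.3, 0.4, 6.8]
width: 0.0002
gripper_force: 3.8
```

Call:
apply_moves --commands '[[[1,0,0,-0.005,0],[1,0,0,0,0],[1,0,0,0,0]]]'

```text
t: 7.65
eef_pos: [0.4667, -0.0055, 0.0637]
ee_rot: [3.142, 0.0, -0.078]
force: [-4.0, 0.8, 6.4]
width: 0.0006
gripper_force: 3.7
```

Call:
apply_moves --commands '[[[1,0,0,-0.005,0],[1,0,0,0,0],[1,0,0,0,0]]]'

```text
t: 7.95
eef_pos: [0.4667, -0.0055, 0.0628]
ee_rot: [3.142, 0.0, -0.078]
force: [-3.7, 0.9, 7.3]
width: 0.0003
gripper_force: 4.0
```

Call:
apply_moves --commands '[[[1,0,0,-0.005,0],[1,0,0,0,0],[1,0,0,0,0]]]'

```text
t: 8.25
eef_pos: [0.4669, -0.0055, 0.0619]
ee_rot: [3.142, -0.0, -0.078]
force: [-3.3, -0.3, 7.2]
width: 0.0007
gripper_force: 4.0
```

Call:
apply_moves --commands '[[[1,0,0,-0.005,0],[1,0,0,0,0],[1,0,0,0,0]]]'

```text
t: 8.55
eef_pos: [0.4669, -0.0055, 0.0609]
ee_rot: [-3.142, -0.0, -0.078]
force: [-3.1, -0.1, 6.2]
width: 0.0004
gripper_force: 3.7
```

Call:
apply_moves --commands '[[[1,0,0,-0.005,0],[1,0,0,0,0],[1,0,0,0,0]]]'

```text
t: 8.85
eef_pos: [0.4671, -0.0055, 0.0599]
ee_rot: [-3.142, -0.001, -0.078]
force: [-2.5, -0.3, 7.0]
width: 0.0004
gripper_force: 3.6
```

Call:
apply_moves --commands '[[[1,0,0,-0.005,0],[1,0,0,0,0],[1,0,0,0,0]]]'

```text
t: 9.15
eef_pos: [0.4672, -0.0054, 0.059]
ee_rot: [-3.142, -0.001, -0.078]
force: [-2.3, -0.7, 6.5]
width: 0.0005
gripper_force: 3.6
```

Call:
apply_moves --commands '[[[1,0,0,-0.005,0],[1,0,0,0,0],[1,0,0,0,0]]]'

```text
t: 9.45
eef_pos: [0.4673, -0.0055, 0.058]
ee_rot: [-3.142, -0.001, -0.078]
force: [-2.2, -1.3, 7.0]
width: 0.0005
gripper_force: 3.6
```

Call:
apply_moves --commands '[[[1,0,0,-0.005,0],[1,0,0,0,0],[1,0,0,0,0]]]'

```text
t: 9.75
eef_pos: [0.4675, -0.0054, 0.057]
ee_rot: [-3.141, -0.001, -0.077]
force: [-1.6, -1.9, 6.6]
width: 0.0004
gripper_force: 3.5
```

Call:
apply_moves --commands '[[[1,0,0,-0.005,0],[1,0,0,0,0],[1,0,0,0,0]]]'

```text
t: 10.05
eef_pos: [0.4676, -0.0054, 0.0561]
ee_rot: [-3.141, -0.001, -0.077]
force: [-1.2, -2.1, 7.4]
width: 0.0008
gripper_force: 3.5
```

Call:
apply_moves --commands '[[[1,0,0,-0.005,0],[1,0,0,0,0],[1,0,0,0,0]]]'

```text
t: 10.35
eef_pos: [0.4678, -0.0054, 0.0551]
ee_rot: [-3.141, -0.002, -0.077]
force: [-0.9, -2.1, 6.8]
width: 0.0003
gripper_force: 3.3
```

Call:
apply_moves --commands '[[[1,0,0,-0.005,0],[1,0,0,0,0],[1,0,0,0,0]]]'

```text
t: 10.65
eef_pos: [0.468, -0.0054, 0.0542]
ee_rot: [-3.141, -0.002, -0.077]
force: [0.2, -2.5, 6.3]
width: 0.0004
gripper_force: 3.2
```

Call:
apply_moves --commands '[[[1,0,0,-0.005,0],[1,0,0,0,0],[1,0,0,0,0]]]'

```text
t: 10.95
eef_pos: [0.4681, -0.0053, 0.0533]
ee_rot: [-3.141, -0.002, -0.077]
force: [0.4, -3.2, 6.2]
width: 0.0004
gripper_force: 3.2
```

Call:
apply_moves --commands '[[[1,0,0,-0.005,0],[1,0,0,0,0],[1,0,0,0,0]]]'

```text
t: 11.25
eef_pos: [0.4683, -0.0054, 0.0524]
ee_rot: [-3.141, -0.003, -0.077]
force: [1.0, -3.4, 8.6]
width: 0.0002
gripper_force: 3.7
```

```bash
python3 - <<'E'
from h import *
f=viewer.grab_frame("side");im=f["image"]
c=im[200:310,190:360];cv2.imwrite("pics/s2.png",cv2.resize(c,None,fx=4.6,fy=4.6,interpolation=cv2.INTER_CUBIC))
E
```

```text
(no output)
```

View pics/s2.png

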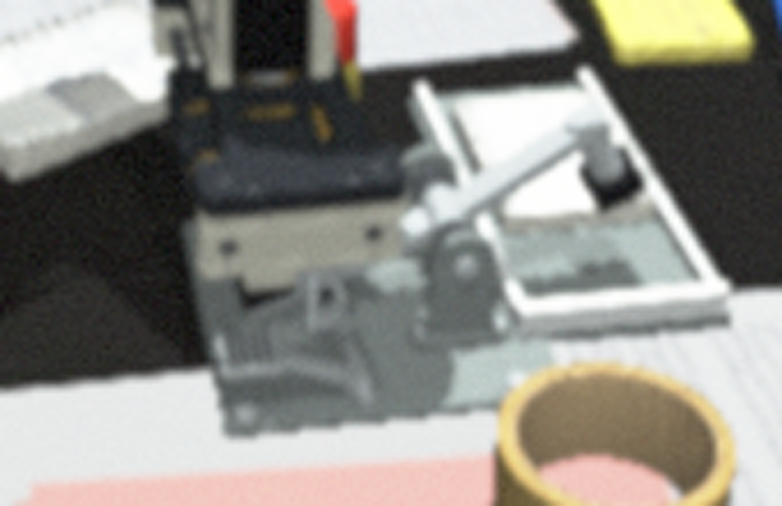

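The head is well up at (610,180) and nothing is fouled. The force is now rising as the sear gets near.

Call:
apply_moves --commands '[[[1,0,0,-0.004,0],[1,0,0,0,0],[1,0,0,0,0]]]'

```text
t: 11.6
eef_pos: [0.4685, -0.0053, 0.0517]
ee_rot: [-3.141, -0.003, -0.077]
force: [0.3, -4.3, 8.4]
width: 0.0005
gripper_force: 3.7
```

Call:
apply_moves --commands '[[[1,0,0,-0.004,0],[1,0,0,0,0],[1,0,0,0,0]]]'

```text
t: 11.9
eef_pos: [0.4686, -0.0053, 0.051]
ee_rot: [-3.141, -0.003, -0.077]
force: [-0.4, -2.8, 8.5]
width: 0.0004
gripper_force: 3.9
```

Call:
apply_moves --commands '[[[1,0,0,-0.004,0],[1,0,0,0,0],[1,0,0,0,0]]]'

```text
t: 12.2
eef_pos: [0.4688, -0.0053, 0.0504]
ee_rot: [-3.141, -0.004, -0.077]
force: [0.6, -3.0, 10.8]
width: 0.0005
gripper_force: 5.1
```

Call:
apply_moves --commands '[[[1,0,0,-0.002,0],[1,0,0,0,0],[1,0,0,0,0]]]'

```text
t: 12.5
eef_pos: [0.4688, -0.0053, 0.0501]
ee_rot: [-3.141, -0.004, -0.077]
force: [0.6, -3.5, 11.5]
width: 0.0003
gripper_force: 5.3
```

Call:
apply_moves --commands '[[[1,0,0,-0.002,0],[1,0,0,0,0],[1,0,0,0,0]]]'

```text
t: 12.8
eef_pos: [0.4689, -0.0053, 0.0498]
ee_rot: [-3.141, -0.004, -0.077]
force: [-0.2, -4.0, 12.7]
width: 0.0006
gripper_force: 6.0
```

Call:
apply_moves --commands '[[[1,0,0,-0.002,0],[1,0,0,0,0],[1,0,0,0,0]]]'

```text
t: 13.1
eef_pos: [0.469, -0.0053, 0.0495]
ee_rot: [-3.141, -0.004, -0.077]
force: [-1.5, -4.2, 15.3]
width: 0.0005
gripper_force: 6.8
```

Call:
apply_moves --commands '[[[1,0,0,0.01,0],[1,0,0,0.01,0],[1,0,0,0.01,0],[1,0,0,0.02,0],[1,0,0,0,0],[1,0,0,0,0]]]'

```text
t: 13.7
eef_pos: [0.4669, -0.0053, 0.0579]
ee_rot: [-3.141, -0.0, -0.078]
force: [-0.2, 0.4, -0.5]
width: 0.0006
gripper_force: 0.0
```

The reading is back to zero with the fingers off the pad, so the sear holds. Next I'll move to the tray mouth with the fingers open and push with the outer face of the leading finger, which keeps the gripper body clear of the head and the glue stick.

Call:
apply_moves --commands '[[[1,0,0,0.1,0],[1,0,0,0.2,0],[1,0,0,0.2,0],[1,0,0,0.2,0],[-1,0.1,0.12,0.05,0],[-1,0.15,0.18,0,0],[-1,0.15,0.18,0,0],[-1,0.15,0.18,0,0],[-1,0.15,0.18,0,0],[-1,0.15,0.18,0,0],[-1,0.025,0.045,0,0],[-1,0,0,0,0]]]'

```text
t: 14.9
eef_pos: [0.6422, 0.2091, 0.206]
ee_rot: [3.14, 0.002, -0.077]
force: [-1.1, -0.5, -0.6]
width: 0.0585
gripper_force: 0.0
```

```bash
python3 - <<'E'
from h import *
f=viewer.grab_frame("side");im=f["image"]
c=im[180:310,190:360];cv2.imwrite("pics/s3.png",cv2.resize(c,None,fx=4.6,fy=4.6,interpolation=cv2.INTER_CUBIC))
s=arm.get_state();print(s["eef_pos"],s["width"],S((.075,.225,0)))
E
```

```text
[0.64147321 0.20797939 0.20652082] 0.06282133093146805 [[0.64203693 0.20759018 0.        ]]
```

View pics/s3.png

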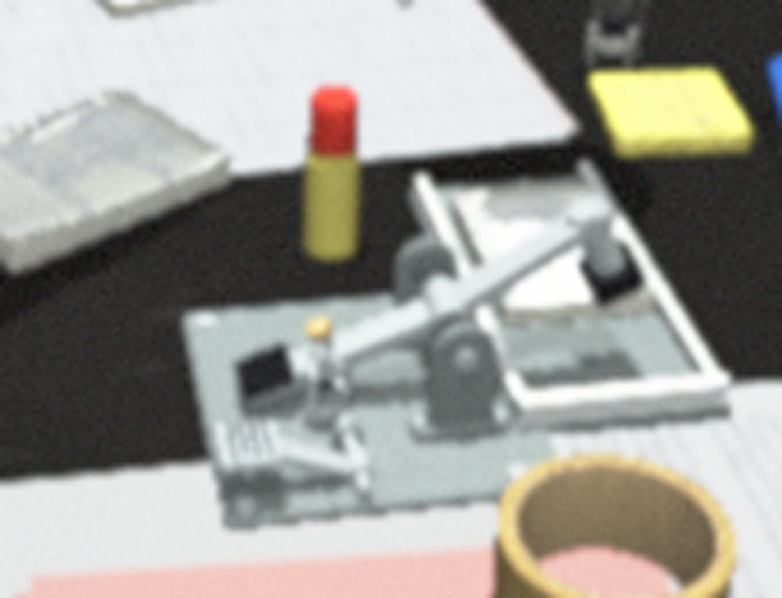

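The arm stays cocked with the head raised at (610,270), and the glue stick stands undisturbed. Next is the descent beside the pad's trailing edge.

Call:
apply_moves --commands '[[[-1,0,0,-0.2,0],[-1,0,0,-0.2,0],[-1,0,0,-0.2,0],[-1,0,0,-0.15,0],[-1,0,0,-0.05,0],[-1,0,0,-0.035,0],[-1,0,0,0,0],[-1,0,0,0,0]]]'

```text
t: 15.75
eef_pos: [0.6428, 0.2079, 0.0428]
ee_rot: [-3.14, -0.002, -0.078]
force: [-0.2, -1.0, 0.6]
width: 0.0879
gripper_force: 0.0
```

```bash
python3 - <<'E'
from h import *
f=viewer.grab_frame("top");im=f["image"]
c=im[110:240,255:405];cv2.imwrite("pics/t3.png",cv2.resize(c,None,fx=4.6,fy=4.6,interpolation=cv2.INTER_CUBIC))
s=arm.get_state();print(s["eef_pos"],s["width"],s["force"])
E
```

```text
[0.64278906 0.20805101 0.04289689] 0.08741072756367148 [ 0.61867418  0.40950228 -0.16071664]
```

View pics/t3.png

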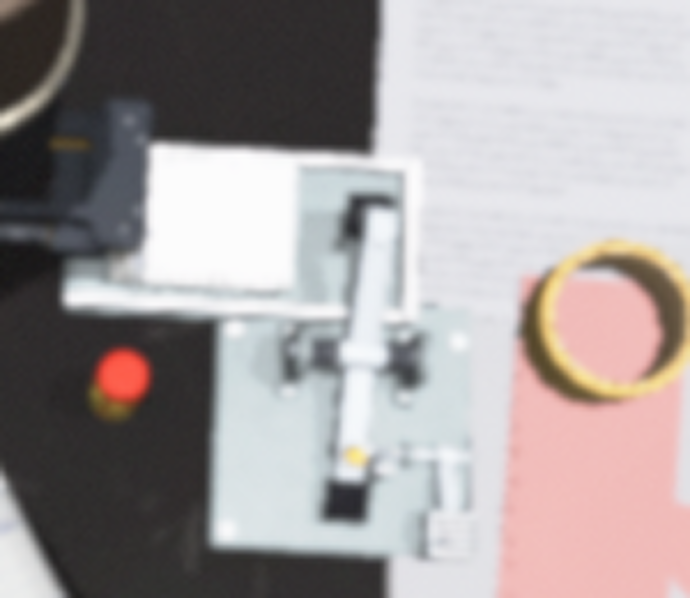

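The leading finger stands behind the pad's trailing edge at (145,215) with the gripper body clear. It's a little high, so I'll lower it 7 mm and then push along the stamper's -y.

Call:
apply_moves --commands '[[[-1,0,0,-0.02,0],[-1,0,0,-0.015,0],[-1,0,0,0,0],[-1,0,0,0,0]]]'

```text
t: 16.2
eef_pos: [0.6418, 0.2076, 0.0339]
ee_rot: [3.141, 0.0, -0.078]
force: [0.1, -1.1, -0.5]
width: 0.0879
gripper_force: 0.0
```

Call:
apply_moves --commands '[[[-1,-0.002,-0.025,0.005,0],[-1,-0.002,-0.025,0,0],[-1,-0.002,-0.025,0,0],[-1,-0.002,-0.025,0,0],[-1,-0.002,-0.025,0,0],[-1,-0.002,-0.025,0,0],[-1,-0.002,-0.025,0,0],[-1,-0.002,-0.025,0,0]]]'

```text
t: 17.0
eef_pos: [0.6387, 0.1673, 0.035]
ee_rot: [-3.141, -0.0, -0.078]
force: [-0.1, 1.2, -0.4]
width: 0.0879
gripper_force: 0.4
```

Call:
apply_moves --commands '[[[-1,-0.002,-0.025,0,0],[-1,-0.002,-0.025,0,0],[-1,-0.002,-0.025,0,0],[-1,-0.002,-0.025,0,0],[-1,-0.002,-0.02,0,0],[-1,-0.001,-0.015,0,0],[-1,-0.001,-0.015,0,0],[-1,0,0,0,0]]]'

```text
t: 17.8
eef_pos: [0.6361, 0.1371, 0.0349]
ee_rot: [3.141, 0.0, -0.078]
force: [1.1, 0.4, -1.3]
width: 0.0875
gripper_force: 0.0
```

Call:
apply_moves --commands '[[[-1,-0.001,-0.015,0,0],[-1,-0.001,-0.015,0,0],[-1,-0.001,-0.01,0,0],[-1,-0.001,-0.01,0,0],[-1,0,0,0,0],[-1,0,0,0,0]]]'

```text
t: 18.4
eef_pos: [0.6354, 0.1274, 0.0349]
ee_rot: [3.141, 0.0, -0.078]
force: [-0.2, -0.0, -0.2]
width: 0.0873
gripper_force: 0.0
```

Call:
apply_moves --commands '[[[-1,0,-0.005,0,0],[-1,0,-0.005,0,0],[-1,0,0,0,0],[-1,0,0,0,0]]]'

```text
t: 18.8
eef_pos: [0.6354, 0.1255, 0.0349]
ee_rot: [3.141, 0.0, -0.078]
force: [0.4, 0.0, 0.4]
width: 0.0877
gripper_force: 0.0
```

Call:
apply_moves --commands '[[[-1,0,-0.005,0,0],[-1,0,-0.005,0,0],[-1,0,-0.005,0,0],[-1,0,0,0,0],[-1,0,0,0,0]]]'

```text
t: 19.3
eef_pos: [0.6354, 0.1224, 0.0349]
ee_rot: [3.141, 0.0, -0.078]
force: [0.4, -1.0, -0.0]
width: 0.088
gripper_force: 0.0
```

Call:
apply_moves --commands '[[[-1,0,-0.005,0,0],[-1,0,0,0,0],[-1,0,0,0,0]]]'

```text
t: 19.6
eef_pos: [0.6354, 0.1215, 0.035]
ee_rot: [3.142, 0.0, -0.078]
force: [0.3, -0.5, 0.4]
width: 0.0877
gripper_force: 0.0
```

Call:
apply_moves --commands '[[[-1,0,-0.005,0,0],[-1,0,0,0,0],[-1,0,0,0,0]]]'

```text
t: 19.9
eef_pos: [0.6354, 0.1205, 0.0349]
ee_rot: [3.142, 0.0, -0.078]
force: [0.0, 0.7, -0.5]
width: 0.0877
gripper_force: 0.1
```

Call:
apply_moves --commands '[[[-1,0,-0.005,0,0],[-1,0,0,0,0],[-1,0,0,0,0]]]'

```text
t: 20.2
eef_pos: [0.6354, 0.1195, 0.035]
ee_rot: [3.142, 0.0, -0.078]
force: [1.1, 0.1, 0.0]
width: 0.0877
gripper_force: 0.1
```

Call:
apply_moves --commands '[[[-1,0,-0.005,0,0],[-1,0,0,0,0],[-1,0,0,0,0]]]'

```text
t: 20.5
eef_pos: [0.6354, 0.1185, 0.0349]
ee_rot: [3.142, 0.0, -0.078]
force: [0.8, 0.7, 0.2]
width: 0.0877
gripper_force: 0.1
```

```bash
python3 - <<'E'
from h import *
f=viewer.grab_frame("side");im=f["image"]
c=im[190:300,260:390];cv2.imwrite("pics/s4.png",cv2.resize(c,None,fx=5.4,fy=5.4,interpolation=cv2.INTER_CUBIC))
s=arm.get_state();print(s["eef_pos"],s["force"])
for p in((.075,-.03,.01),(.075,.073,.021),(.11,.073,.021),(.04,-.03,.021),(.11,-.03,.021)): print(p,(proj(f,S(p))[0]-[260,190])*5.4)
E
```

```text
[0.63540152 0.11851103 0.03495703] [-0.27761883  0.46110499  0.74855567]
(0.075, -0.03, 0.01) [349.57495396 420.32330079]
(0.075, 0.073, 0.021) [271.48668597 249.0156625 ]
(0.11, 0.073, 0.021) [350.77461596 241.86381148]
(0.04, -0.03, 0.021) [263.63463746 406.18899664]
(0.11, -0.03, 0.021) [439.79292389 388.17334566]
```

View pics/s4.png

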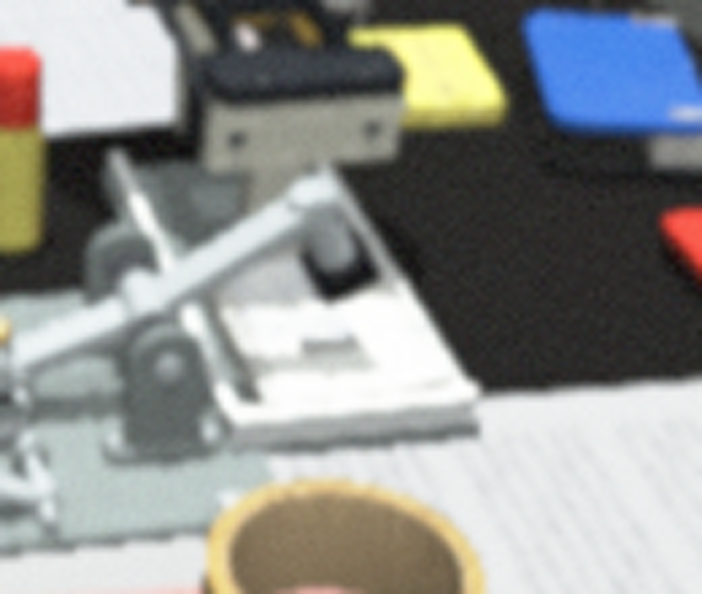

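The pad lies under the raised head, and its leading edge near (340,400) is close to the stop. I'll keep nudging until I feel the stop.

Call:
apply_moves --commands '[[[-1,0,-0.005,0,0],[-1,0,0,0,0],[-1,0,0,0,0]]]'

```text
t: 20.85
eef_pos: [0.6354, 0.1175, 0.0349]
ee_rot: [3.141, 0.0, -0.078]
force: [0.2, -0.3, 0.8]
width: 0.0878
gripper_force: 0.1
```

Call:
apply_moves --commands '[[[-1,0,-0.005,0,0],[-1,0,0,0,0],[-1,0,0,0,0]]]'

```text
t: 21.15
eef_pos: [0.6354, 0.1165, 0.035]
ee_rot: [3.141, 0.0, -0.078]
force: [-0.8, 0.1, 0.8]
width: 0.0879
gripper_force: 0.1
```

Call:
apply_moves --commands '[[[-1,0,-0.005,0,0],[-1,0,0,0,0],[-1,0,0,0,0]]]'

```text
t: 21.45
eef_pos: [0.6356, 0.1157, 0.035]
ee_rot: [-3.141, -0.0, -0.078]
force: [0.2, 0.4, -0.3]
width: 0.0875
gripper_force: 0.5
```

Call:
apply_moves --commands '[[[-1,0,-0.005,0,0],[-1,0,0,0,0],[-1,0,0,0,0]]]'

```text
t: 21.75
eef_pos: [0.6358, 0.1155, 0.0351]
ee_rot: [-3.14, -0.001, -0.078]
force: [0.4, 6.5, -0.8]
width: 0.0874
gripper_force: 2.6
```

Firm contact at 6.5 N with the tool stalled. I'll back off and check from above.

Call:
apply_moves --commands '[[[-1,0,0.01,0,0],[-1,0,0.05,0,0],[-1,0,0.1,0,0],[-1,0,0.1,0,0],[-1,0,0.05,0.1,0],[-1,0,0,0.2,0],[-1,0,0,0.2,0],[-1,0,0,0.2,0],[1,0,0,0.15,0],[1,-0.1,0,0,0],[1,-0.15,0,0,0],[1,-0.15,0,0,0]]]'

```text
t: 22.95
eef_pos: [0.5544, 0.178, 0.205]
ee_rot: [-3.142, -0.0, -0.077]
force: [0.7, 0.6, -0.0]
width: 0.0612
gripper_force: 0.0
```

```bash
python3 - <<'E'
from h import *
f=viewer.grab_frame("top");im=f["image"]
c=im[130:240,255:405];cv2.imwrite("pics/t5.png",cv2.resize(c,None,fx=5.3,fy=5.3,interpolation=cv2.INTER_CUBIC))
s=arm.get_state();print(s["eef_pos"],s["force"])
for p in((.075,-.03,.021),(.1,-.03,.021),(.04,-.03,.021),(.1,.073,.021),(.045,.073,.021)): print(p,(proj(f,S(p))[0]-[255,130])*5.3)
E
```

```text
[0.55035378 0.17742628 0.20515668] [-7.01853475 -2.19332251 -3.64696679]
(0.075, -0.03, 0.021) [466.0344051 167.9915337]
(0.1, -0.03, 0.021) [467.12574187 120.06732546]
(0.04, -0.03, 0.021) [464.49392303 235.63919862]
(0.1, 0.073, 0.021) [265.16348396 109.50054556]
(0.045, 0.073, 0.021) [261.22851806 215.21209437]
```

View pics/t5.png

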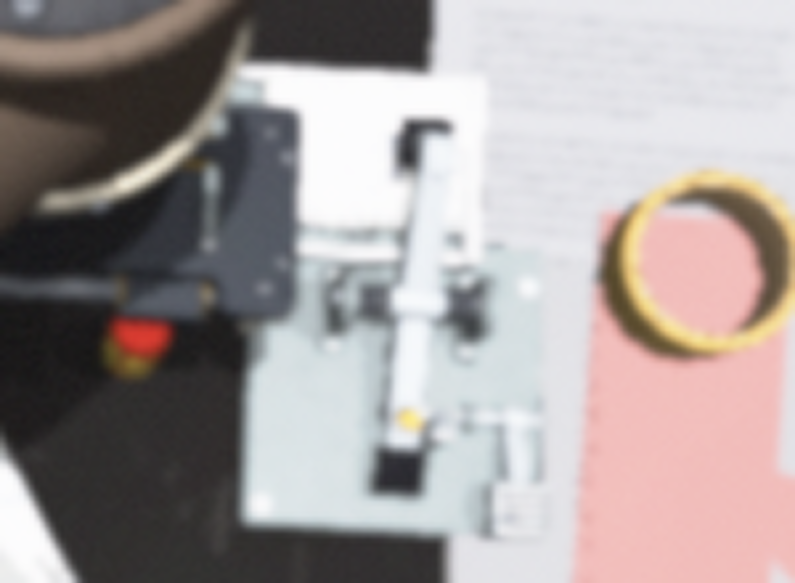

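The pad is flush with the stop at about (465,168), with no tray floor showing between them. The trailing edge is at x≈266 px against 265 predicted for home, and the arm is still cocked. Next is the paddle.

Call:
apply_moves --commands '[[[1,-0.07,-0.17,0,0],[1,-0.07,-0.17,0,0],[1,-0.07,-0.17,0,0],[1,-0.07,-0.17,0,0],[1,-0.07,-0.17,0,0],[1,-0.07,-0.17,0,0],[1,-0.07,-0.17,0,0],[1,0,0,0,0],[1,0,0,0,0]]]'

```text
t: 23.9
eef_pos: [0.4577, -0.0611, 0.2054]
ee_rot: [-3.141, -0.001, -0.078]
force: [0.2, -0.1, 0.3]
width: 0.0006
gripper_force: 0.0
```

Call:
apply_moves --commands '[[[1,-0.045,0,-0.15,0],[1,0,0,-0.2,0],[1,0,0,-0.2,0],[1,0,0,-0.1,0],[1,0,0,-0.05,0],[1,0,0,0,0],[1,0,0,0,0]]]'

```text
t: 24.6
eef_pos: [0.4495, -0.0607, 0.0657]
ee_rot: [-3.141, -0.001, -0.077]
force: [-0.1, -1.0, -0.5]
width: 0.0004
gripper_force: 0.0
```

Call:
apply_moves --commands '[[[1,0,0,-0.01,0],[1,0,0,-0.01,0],[1,0,0,-0.01,0],[1,0,0,0,0],[1,0,0,0,0]]]'

```text
t: 25.1
eef_pos: [0.4484, -0.0615, 0.0591]
ee_rot: [-3.142, -0.0, -0.078]
force: [0.1, -0.6, -0.7]
width: 0.0002
gripper_force: 0.0
```

Call:
apply_moves --commands '[[[1,0,0,-0.01,0],[1,0,0,-0.01,0],[1,0,0,-0.01,0],[1,0,0,-0.01,0],[1,0,0,0,0]]]'

```text
t: 25.6
eef_pos: [0.4485, -0.0614, 0.0507]
ee_rot: [3.141, 0.0, -0.078]
force: [0.8, 0.0, 0.3]
width: 0.0008
gripper_force: 0.2
```

```bash
cat > hd.py <<'E'
from h import *
f=viewer.grab_frame("side");im=f["image"]
# dark head block inside the tray region
m=(im[215:265,308:336].max(2)<60);ys,xs=np.nonzero(m);print("head px",xs.mean()+308,ys.mean()+215,len(xs)); print(arm.get_state()["eef_pos"],arm.get_state()["force"])
E
python3 hd.py; python3 -c "
import cv2
im=cv2.imread('pics/s4.png')[:, :];print(im[240:300,310:370].max(2).min())
x,y=335,270;print('cocked head px',260+x/5.4,190+y/5.4)"
```

```text
head px 327.38345864661653 227.94736842105263 266
[ 0.4485379  -0.06139543  0.05080903] [ 0.5211064  -0.89691041  0.9367837 ]
22
cocked head px 322.037037037037 240.0
```

Call:
apply_moves --commands '[[[1,0,0,-0.01,0],[1,0,0,-0.01,0],[1,0,0,0,0],[1,0,0,0,0]]]'

```text
t: 26.05
eef_pos: [0.4484, -0.0614, 0.0469]
ee_rot: [3.142, 0.0, -0.078]
force: [-0.6, -0.0, 0.8]
width: 0.0006
gripper_force: 0.4
```

Call:
apply_moves --commands '[[[1,0,0,-0.01,0],[1,0,0,0,0],[1,0,0,0,0]]]'

```text
t: 26.35
eef_pos: [0.4485, -0.0614, 0.0449]
ee_rot: [3.142, -0.0, -0.078]
force: [-1.0, 0.3, 0.9]
width: 0.0005
gripper_force: 0.4
```

```bash
python3 - <<'E'
from h import *
f=viewer.grab_frame("side");im=f["image"]
c=im[190:310,190:360];cv2.imwrite("pics/s6.png",cv2.resize(c,None,fx=4.6,fy=4.6,interpolation=cv2.INTER_CUBIC))
E
```

View pics/s6.png

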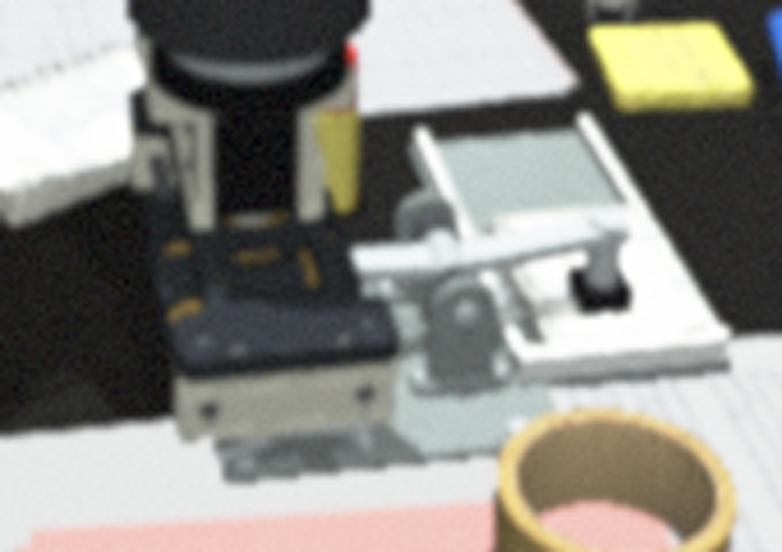

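The head has dropped and rests on the pad at (600,290). I'll press slightly further so the contact is certain, then lift straight up and clear.

Call:
apply_moves --commands '[[[1,0,0,-0.005,0],[1,0,0,-0.005,0],[1,0,0,0,0],[1,0,0,0,0]]]'

```text
t: 26.8
eef_pos: [0.4484, -0.0614, 0.0431]
ee_rot: [3.142, -0.0, -0.078]
force: [-1.0, 1.1, 5.1]
width: 0.0001
gripper_force: 2.7
```

Call:
apply_moves --commands '[[[1,0,0,0.05,0],[1,0,0,0.1,0],[1,0,0,0.2,0],[1,0,0,0.2,0],[1,0,0,0.2,0],[1,0,0,0,0],[1,0,0,0,0],[1,0,0,0,0]]]'

```text
t: 27.6
eef_pos: [0.4478, -0.0615, 0.1925]
ee_rot: [-3.142, 0.001, -0.078]
force: [0.1, 0.4, -0.4]
width: 0.0006
gripper_force: 0.0
```

```bash
python3 -c "
from station import arm
s=arm.get_state();print(s['eef_pos'],s['force']);print(arm.job_done())"
```

```text
[ 0.44775921 -0.06149717  0.19253275] [ 0.07513524  0.43926016 -0.41676763]
the job is handed in; nothing more can be done
None
```

I cocked the stamper, slid the memo pad home against the end stop, fired it with the paddle so the head rests on the pad, and handed the job in at about 28 s; the hand-in returned no verdict.

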